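# Seat and lock an instrument post in its holder

### The arm

A 6-joint arm with a two-finger parallel gripper is mounted at the origin on the work surface. World frame = base frame: x ahead of the robot, y to its left, z up, the work surface at z = 0. Lengths are in m, angles in degrees, forces in N, time in s.
With the tool pointing down it reaches from about 0.35 to 0.725 m from the base axis. Payload 6 kg.
Tool frame: the origin (TCP) lies on the mounting face of the last link; the fingertips stand 173 mm ahead of it and the grasp point (between the pads) lies 155 mm ahead of it; z points along the fingers, x is the direction in which the jaws open and shut, and the axes are right-handed (so a half turn about z gives the same grasp; the last joint's range is limited). The gripper opens to 85 mm and grips with 20 to 120 N. Pads are 22 mm wide; open, the fingers measure 114 mm over their backs; the gripper's body (76 mm by 85 mm) begins 54 mm behind the grasp point. The pads swing forward as they close: fully open they stand 13 mm farther back than shut.
Start: joints at [-52.443, 2.303, 4.859, 0, -92.561, -19.12], TCP at [0.19, -0.569, 0.405] pointing down, gripper open.
Joint ranges: [-146.85, 146.85], [-73.84, 115.35], [-62.03, 85.46], [-188.31, 113.3], [-161.28, -10.13], [-171.36, 171.36]. Speed limits (degrees/s): [147.25, 147.25, 172.46, 180, 180, 180].

### API

Orientations are given as [roll, pitch, yaw] about the fixed x, y, z axes, in that order (R = Rz(yaw) Ry(pitch) Rx(roll)).
In Python, from station import ctrl, optics gives the robot as it stands. The module is installed in compiled form; this text tells all that it offers. Calls block until the motion is done:
- ctrl.movep(position, orientation): joint-space move of the TCP to a pose.
- ctrl.movel(position, frame=None, v=0.15): straight line of the TCP; frame=None keeps the orientation; v is the mean speed in m/s.
- ctrl.move_joints(angles): joint-space move.
- ctrl.set_gripper(opening, f_grip=None): finger opening in m; f_grip is the grip in N (None keeps the last); returns when the fingers have stopped.
- ctrl.pause(seconds).
- ctrl.solve_ik(position, orientation): joint angles nearest the present ones, or None.
- optics.get_image(name): name is "scene" or "top"; returns a dict with "pixels" (400x640x3 uint8, red, green, blue), "mtx" (3x3 intrinsics, pixels), "world_from_camera" (4x4, takes a point from camera to world coordinates). Camera axes: x right, y down, z forward; pixel columns grow to the right and rows downward; lengths in m; the calibration is good to about 2 mm. A picture is of the moment at which its call begins. There is no depth.
A pose or a line that the arm cannot do raises ctrl.Unreachable and nothing moves.
- ctrl.close_job(): hands the job in, once; it reports no verdict.
Trained networks look in the newest picture that a camera, given by its name, has taken for a name from the list of things; names that differ only in an ending like _2 or _b are one class to them, and where a whole thing is asked for, a point or a joint stands for the part that bears it (a point fixed in the world has none). Each returns a list of dicts, best first, with "p" (0 to 1); they miss things now and then, are a little off and sometimes report something else, mostly with a low value. They report only what shows in the picture. A call takes as long as a camera call. They do not tell look-alikes from the thing itself.
- optics.silhouettes(camera, target): "region" (400x640 bool, what is visible of it).
- optics.spot_point(camera, target): "xyz" ([x, y, z] in m, in world coordinates, good to about 4 mm: a listed point, or the origin of a listed thing).
Readings, each from a call of its own:
- ctrl.read_clock(): time.
- ctrl.read_joints(): joint angles.
- ctrl.read_qvel(): joint speeds.
- ctrl.read_tau(): joint torques, N m.
- ctrl.read_tcp_pos(): TCP position.
- ctrl.read_eef_rot(): TCP orientation.
- ctrl.read_contact_force(): force on the tool from outside, world axes, zero at the start.
- ctrl.read_moment(): the same for the moment, N m.
- ctrl.read_width(): finger opening in m.
Only numpy, scipy, OpenCV 4.12 (cv2) and the standard library are available. Lean on these libraries where they do the work, as an engineer would, in place of code of your own. Each camera call takes 0.05 s, during which the arm holds its last target.

### The job

Take the blue-headed post out of the rack, start it upright in the bore of the post holder and let go of it; then press it down from above until its head sits flush on the holder, and then swing the orange-knobbed clamp lever fully round to its red stop pin to lock it. Leave the black-headed spare post and the other things on the bench where they are.

Things in the scene. Friction and masses are not known exactly. Their poses are not given: they have to be found in the camera images.
- post: loose instrument post, about 0.14 kg, 104 mm long: steel rod 14 mm in diameter and 80 mm long, its tip tapered (8 mm across at the end, full width 5 mm up), with a ribbed bright blue cylindrical head 30 mm in diameter and 24 mm tall on top. Origin at the lower tip, z up the rod. It starts upright in a hole of the rack, tip 10 mm above the bench, head 90 to 114 mm above it
- post_seat (a point): centre of the underside of the blue head (80 mm above the tip), the face that must sit on the holder's top
- post_top (a point): centre of the top face of the blue head (104 mm above the tip)
- spare: the spare post, the same in size and shape but with a black head, in the rack's other hole; a bystander. Origin at its lower tip
- rack: grey rack block, fixed to the bench, 60 mm (its x) by 180 mm (its y) by 50 mm tall, with two round holes 18 mm wide and 40 mm deep on its y axis, 55 mm either side of the centre. Origin at the centre of its underside; it can stand turned by up to 0.35 rad; which post is in which hole varies
- holder: post holder, fixed to the bench: a square aluminium block 44 x 44 mm, 95 mm tall, on a black foot 80 mm (its x) by 120 mm (its y) by 8 mm. Origin at the centre of the block's underside, on the bench. The post is home when the underside of its head rests on the block's top, the head's top then being 119 mm above the bench
- stop_pin (a point): top centre of the red stop pin, 8 mm wide and 72 mm tall, that stands on the holder's foot 52 mm from the bore's axis towards the holder's +y; the clamp lever is locked when it lies against this pin
- bore_mouth (a point): centre of the mouth of the round bore in the holder's top face, 95 mm above the bench; axes as the holder's. The bore is 16.5 mm wide and 90 mm deep. In it sits a snug slug, which the post meets 35 to 45 mm below the mouth; the post stands on it unaided. A steady push of about 8 N (10 N at most) slides the slug down; it does not spring back
- clamp (a joint): clamp lever's angle about the bore's vertical axis, rad: 0 (open) points along the holder's -x; grows clockwise seen from above to 1.4 (locked, at the red pin). Starts at 0 to 0.25, needs about 1.5 N at the knob, stays where left. Its bar, 10 mm thick and 65 mm above the bench, runs out from a black ring (radius 35 mm, 57 to 73 mm above the bench) round the block
- clamp_knob (a point): centre of the top of the lever's upright orange knob: a cylinder 18 mm in diameter, from 60 to 105 mm above the bench, its axis 80 mm from the bore's axis
- hub: bystander: flat grey connector hub, 45 x 120 x 15 mm, lying loose; origin at the centre of its underside
- barrel: bystander: steel and black lens barrel standing upright, 44 mm in diameter and 68 mm tall; origin at the centre of its underside
- driver: bystander: yellow-handled screwdriver 150 mm long lying loose on the bench, along its own x axis
Things that resemble listed ones, but are neither listed nor needed, are in the scene too. Leave any turquoise look-alike of the holder alone. There is more than one size of the post; the job needs the larger.

How it is judged:
By the outcome, as a careful person would: the job done as asked, in the order asked, and still so for the second after the job is handed in, with the robot touching nothing.
It also fails if it takes over 70 s, if anything falls off the work surface, if the arm or the gripper's body presses on something with over 40 N, if the wrist force passes 120 N, or if a joint passes its speed limit or range.

## Working session

There is one attempt and no reset: what is moved stays moved. The work goes in short steps, each a Python script; the robot and the scene stay as the last script left them, time stands still between calls to the robot, and variables do not carry over. Pictures are saved under pics/ and viewed, and the job is handed in when it is done.

```bash
mkdir -p pics; ls; python3 - <<'E'
from station import ctrl, optics
import cv2
for n in ("scene","top"):
    d=optics.get_image(n); cv2.imwrite(f"pics/{n}0.png",d["pixels"][:,:,::-1]); print(n,d["mtx"].round(1).tolist(),d["world_from_camera"].round(3).tolist())
    for t in ("post","post_top","spare","rack","holder","bore_mouth","stop_pin","clamp_knob","hub","barrel","driver"):
        try: print(t,[(r["xyz"].round(3).tolist() if hasattr(r["xyz"],"round") else r["xyz"],round(r["p"],2)) for r in optics.spot_point(n,t)])
        except Exception as e: print(t,repr(e))
print(ctrl.read_clock())
E
```

```text
pics
scene [[516.5, 0.0, 322.6], [0.0, 516.5, 193.2], [0.0, 0.0, 1.0]] [[0.211, 0.718, -0.663, 1.299], [0.977, -0.142, 0.157, -0.107], [0.019, -0.681, -0.732, 0.886], [0.0, 0.0, 0.0, 1.0]]
post [([0.5663, -0.0773, 0.0015], 0.73)]
post_top [([0.5833, -0.1597, 0.1121], 0.63), ([0.5642, -0.0761, 0.0691], 0.51)]
spare [([0.5661, -0.2623, 0.0076], 0.76)]
rack [([0.5795, -0.2096, 0.0027], 0.66)]
holder [([0.5884, 0.149, 0.0008], 0.94), ([0.461, 0.005, 0.0029], 0.67)]
bore_mouth [([0.5927, 0.1521, 0.0902], 0.79), ([0.4637, 0.0009, 0.0949], 0.68)]
stop_pin [([0.4786, 0.0492, 0.0714], 0.66), ([0.5846, -0.1538, 0.0879], 0.59), ([0.5821, -0.1556, 0.0126], 0.5)]
clamp_knob [([0.3851, 0.0312, 0.1066], 0.83), ([0.512, 0.182, 0.1057], 0.74)]
hub [([0.7007, -0.1277, -0.0005], 0.72)]
barrel [([0.6148, 0.3326, 0.0034], 0.82)]
driver [([0.7356, 0.1388, -0.0006], 0.98)]
top [[388.6, 0.0, 315.5], [0.0, 388.6, 194.1], [0.0, 0.0, 1.0]] [[-0.0, -0.985, 0.173, 0.43], [-1.0, 0.0, 0.001, 0.06], [-0.001, -0.173, -0.985, 1.011], [0.0, 0.0, 0.0, 1.0]]
post [([0.5824, -0.1612, 0.01], 0.74), ([0.5631, -0.0745, 0.0009], 0.52), ([0.5839, -0.1583, 0.0871], 0.29)]
post_top [([0.5826, -0.157, 0.1158], 0.75), ([0.5184, 0.1804, 0.1053], 0.53), ([0.565, -0.0711, 0.0724], 0.39)]
spare [([0.5686, -0.2623, 0.0076], 0.76), ([0.6168, 0.3262, 0.0018], 0.67)]
rack [([0.5805, -0.2071, 0.0009], 0.98)]
holder [([0.595, 0.1454, -0.0005], 0.97), ([0.4648, 0.001, 0.0021], 0.65), ([0.5698, -0.2661, 0.0072], 0.31)]
bore_mouth [([0.4593, 0.0034, 0.094], 0.56)]
stop_pin [([0.4765, 0.0519, 0.0691], 0.74), ([0.6071, 0.1978, 0.0689], 0.67)]
clamp_knob [([0.5201, 0.1782, 0.1053], 0.64), ([0.3854, 0.0289, 0.1071], 0.61)]
hub [([0.6974, -0.1336, 0.0015], 0.89)]
barrel [([0.6138, 0.3258, -0.0016], 0.52)]
driver [([0.6173, 0.3244, 0.0003], 0.66), ([0.7321, 0.1373, 0.0026], 0.52)]
1.2
```

View pics/scene0.png

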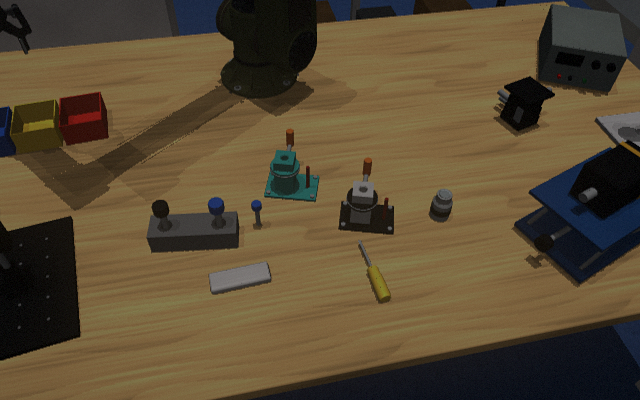

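View pics/top0.png

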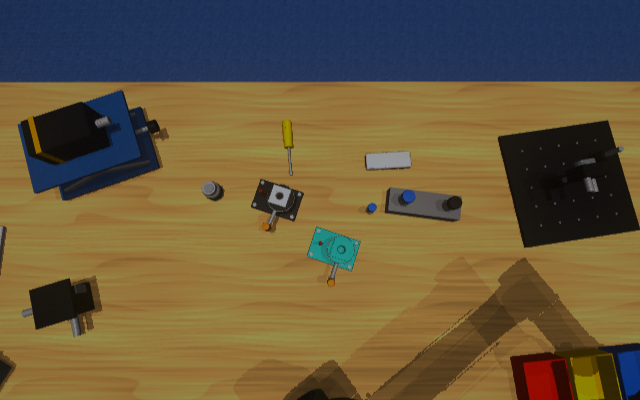

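Candidates for the blue post are the large blue head in the rack at scene (216,205) / top (408,197), and a small blue-headed post standing loose at scene (256,205) / top (371,208). I choose the one in the rack. Candidates for the holder are the aluminium one on a black foot at scene (362,195) / top (278,197), and the turquoise look-alike at scene (285,170) / top (338,248). I choose the aluminium one. I'll check both choices in a close crop.

```bash
python3 - <<'E'
import cv2,numpy as np
s=cv2.imread("pics/scene0.png");t=cv2.imread("pics/top0.png")
def c(im,x,y,w,h): return cv2.resize(im[y:y+h,x:x+w],(400,300),interpolation=cv2.INTER_CUBIC)
o=np.vstack([np.hstack([c(s,140,180,133,100),c(s,325,150,80,60)]),np.hstack([c(t,360,160,120,90),c(t,240,165,80,60)])])
o=np.clip(o.astype(float)*1.7,0,255).astype(np.uint8)
cv2.imwrite("pics/crop0.png",o)
E
```

```text
(no output)
```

View pics/crop0.png

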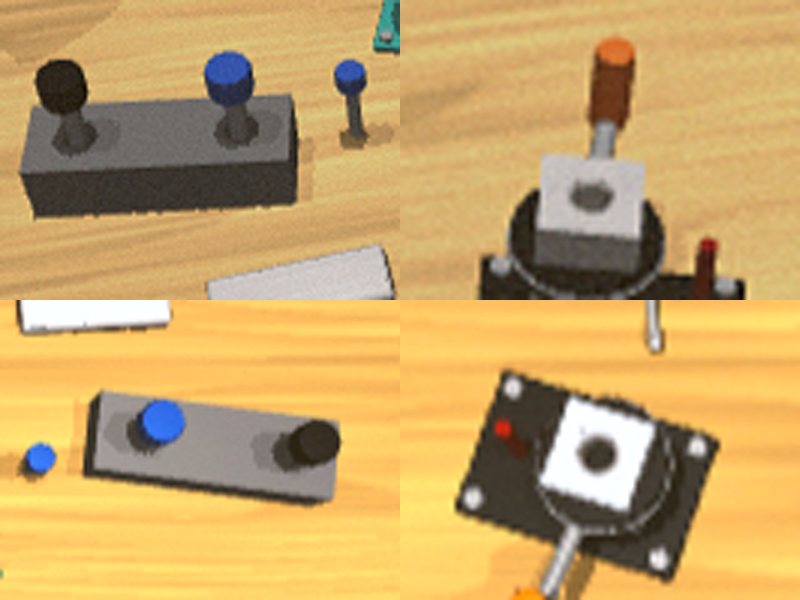

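The crops confirm both choices. The post in the rack has a larger head than the loose one, and the holder is bare aluminium with its bore open, the orange knob near its open position and the red pin clear. Next I measure them.

```bash
cat > h.py <<'E'
from station import ctrl, optics
import cv2, numpy as np
from scipy.optimize import minimize, least_squares
def ray(d,px,z):
    M=np.array(d["world_from_camera"]);K=np.array(d["mtx"])
    v=M[:3,:3]@np.linalg.solve(K,[px[0],px[1],1.]); o=M[:3,3]
    return (o+v*(z-o[2])/v[2])
def proj(d,P):
    P=np.atleast_2d(P);M=np.linalg.inv(np.array(d["world_from_camera"]));q=P@M[:3,:3].T+M[:3,3]
    q=q@np.array(d["mtx"]).T; return q[:,:2]/q[:,2:]
def bluemask(d,lo=95,hi=125,roi=None):
    h=cv2.cvtColor(d["pixels"],cv2.COLOR_RGB2HSV)
    m=((h[...,0]>lo)&(h[...,0]<hi)&(h[...,1]>130)&(h[...,2]>40)).astype(np.uint8); return m
def blobnear(m,px,r=25,amin=20):
    n,l,st,c=cv2.connectedComponentsWithStats(m)
    b=[(np.hypot(*(c[i]-px)),i) for i in range(1,n) if st[i,4]>=amin]
    dd,i=min(b); return c[i],st[i,4],(l==i)
def cylcent(d,x,y,z0,z1,r):
    a=np.linspace(0,2*np.pi,40)
    P=[[x+r*np.cos(t),y+r*np.sin(t),z] for t in a for z in(z0,z1)]
    hu=cv2.convexHull((proj(d,P)).astype(np.float32)); m=cv2.moments(hu); return np.array([m["m10"],m["m01"]])/m["m00"],m["m00"]
def fitcyl(d,cent,z0,z1,r,x0):
    s=least_squares(lambda p:cylcent(d,p[0],p[1],z0,z1,r)[0]-cent,x0,diff_step=1e-4)
    return s.x, cylcent(d,*s.x,z0,z1,r)[1]
E
python3 - <<'E'
from h import *
for n,sq in(("scene",(362.6,188.4)),("top",(279.6,195.2))):
    d=optics.get_image(n); im=d["pixels"]
    c,a,_=blobnear(bluemask(d),proj(d,[.583,-.158,.102])[0]); print(n,"head",c.round(1),a,fitcyl(d,c,.09,.114,.015,[.583,-.158]))
    print(" mouth manual",ray(d,sq,.095).round(4))
    # bright block top
    pc=proj(d,[.593,.149,.095])[0].astype(int)
    sub=cv2.cvtColor(im,cv2.COLOR_RGB2HSV); m=((sub[...,1]<60)&(sub[...,2]>(150 if n=="top" else 110))).astype(np.uint8)
    c,a,l=blobnear(m,pc,amin=30); l=l.astype(np.uint8)
    cn,_=cv2.findContours(l,cv2.RETR_EXTERNAL,cv2.CHAIN_APPROX_NONE); hu=cv2.convexHull(cn[0])
    # fit square of 44mm at z=.095 to hull pixels
    pts=np.array([ray(d,p,.095)[:2] for p in hu[:,0,:].astype(float)])
    rc=cv2.minAreaRect((pts*1000).astype(np.float32)); print(" block px",c.round(1),a,"rect mm",rc)
    h=sub; om=((h[...,0]>4)&(h[...,0]<14)&(h[...,1]>170)&(h[...,2]>60)).astype(np.uint8)
    c,a,_=blobnear(om,proj(d,[.519,.179,.085])[0]); print(" knob",c.round(1),a,fitcyl(d,c,.07 if n=="scene" else .06,.105,.009,[.519,.179]))
    rm=(((h[...,0]<4)|(h[...,0]>174))&(h[...,1]>150)&(h[...,2]>50)).astype(np.uint8)
    c,a,_=blobnear(rm,proj(d,[.607,.198,.06])[0],amin=5); print(" pin",c.round(1),a,fitcyl(d,c,.008,.072,.004,[.607,.198]))
    for t in("bore_mouth","stop_pin","clamp_knob","holder","post_top"):
        print("  ",t,[(np.round(r["xyz"],3).tolist(),round(r["p"],2)) for r in optics.spot_point(n,t)])
E
```

```text
scene head [215.  202.7] 122 (array([ 0.57246021, -0.15773016]), 249.75979561090935)
 mouth manual [0.5854 0.1494 0.095 ]
 block px [362.8 188.2] 229 rect mm ((585.2117919921875, 149.9827117919922), (42.96324157714844, 42.08477783203125), 73.63116455078125)
 knob [367.2 164.4] 76 (array([0.50935379, 0.18133339]), 127.13743598363362)
 pin [559.  75.] 9 (array([0.20992252, 0.84281072]), 62.968061545165256)
   bore_mouth [([0.46, 0.005, 0.097], 0.92), ([0.59, 0.152, 0.093], 0.85)]
   stop_pin [([0.605, 0.196, 0.074], 0.81), ([0.477, 0.046, 0.071], 0.76), ([0.592, 0.155, 0.092], 0.5)]
   clamp_knob [([0.511, 0.181, 0.107], 0.85), ([0.382, 0.031, 0.106], 0.73), ([0.606, 0.197, 0.074], 0.37)]
   holder [([0.46, 0.004, 0.002], 0.78), ([0.59, 0.149, 0.002], 0.62)]
   post_top [([0.566, -0.077, 0.072], 0.64), ([0.585, -0.158, 0.112], 0.62)]
top head [408.3 196. ] 126 (array([ 0.58550855, -0.15919698]), 160.5124604459852)
 mouth manual [0.5889 0.1469 0.095 ]
 block px [279.1 195.2] 205 rect mm ((588.9774780273438, 148.0814666748047), (40.99739074707031, 38.97051239013672), 71.4518814086914)Traceback (most recent call last):
  File "<stdin>", line 15, in <module>
  File "h.py", line 17, in blobnear
    dd,i=min(b); return c[i],st[i,4],(l==i)
         ~~~^^^
ValueError: min() iterable argument is empty
```

```bash
python3 - <<'E'
from h import *
for y in(-9,171):
  for p in([.584,-.159,.36],[.584,-.159,.257],[.588,.149,.38],[.588,.149,.29],[.51,.18,.25],[.60,.228,.25]):
    j=ctrl.solve_ik(p,[180,0,y]); print(y,p,None if j is None else np.round(j,0))
ctrl.set_gripper(.055)
ctrl.movep([.584,-.159,.36],[180,0,-9])
ctrl.movel([.584,-.159,.262],v=.1)
print(ctrl.read_clock(),ctrl.read_contact_force(),ctrl.read_tcp_pos())
for n in("scene","top"):
    d=optics.get_image(n);cv2.imwrite(f"pics/{n}1.png",cv2.resize(d["pixels"][140:260,150:270] if n=="scene" else d["pixels"][140:260,350:470],(480,480),interpolation=3)[:,:,::-1])
E
python3 -c "
import cv2,numpy as np
o=np.hstack([cv2.imread('pics/scene1.png'),cv2.imread('pics/top1.png')]);cv2.imwrite('pics/pair1.png',cv2.resize(o,(800,400)))"
```

```text
-9 [0.584, -0.159, 0.36] [  4.   3.   1.   0. -88. 167.]
-9 [0.584, -0.159, 0.257] [  4.   5.  -8.   0. -77. 167.]
-9 [0.588, 0.149, 0.38] [ 33.   3.   3.   0. -90. 138.]
-9 [0.588, 0.149, 0.29] [ 33.   4.  -5.   0. -81. 138.]
-9 [0.51, 0.18, 0.25] [ 41.  -5. -18.   0. -76. 130.]
-9 [0.6, 0.228, 0.25] [ 39.  11.  -2.   0. -77. 132.]
171 [0.584, -0.159, 0.36] [  4.   3.   1.   0. -88. -13.]
171 [0.584, -0.159, 0.257] [  4.   5.  -8.   0. -77. -13.]
171 [0.588, 0.149, 0.38] [ 33.   3.   3.   0. -90. -42.]
171 [0.588, 0.149, 0.29] [ 33.   4.  -5.   0. -81. -42.]
171 [0.51, 0.18, 0.25] [ 41.  -5. -18.   0. -76. -50.]
171 [0.6, 0.228, 0.25] [ 39.  11.  -2.   0. -77. -48.]
5.8333 [ 0.05919851 -1.03327207  0.71567146] [ 0.58425648 -0.15904683  0.26295875]
```

View pics/pair1.png

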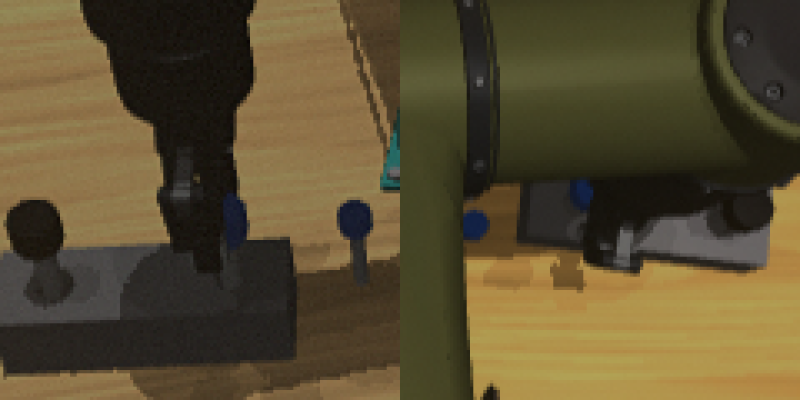

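```bash
python3 - <<'E'
from h import *
d=optics.get_image("scene")
im=np.clip(d["pixels"].astype(float)*2,0,255).astype(np.uint8)[150:250,165:265]
im=cv2.resize(im,(600,600),interpolation=3)
def P(p): return tuple(((proj(d,p)[0]-[165,150]+.5)*6).astype(int))
c=np.array([.584,-.159]);u=np.array([np.cos(np.radians(-9)),np.sin(np.radians(-9))]);w=np.array([-u[1],u[0]])
for col,z in(((255,0,0),.114),((0,255,0),.09)):
  for s in(-1,1):
    for k in(-.011,.011):
      q=c+u*s*.0275+w*k; cv2.circle(im,P([*q,z]),4,col,-1)
for z in(.09,.114):
  for a in np.linspace(0,6.28,24): cv2.circle(im,P([c[0]+.015*np.cos(a),c[1]+.015*np.sin(a),z]),2,(255,255,0),-1)
cv2.imwrite("pics/ov1.png",im[:,:,::-1])
E
```

```text
(no output)
```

View pics/ov1.png

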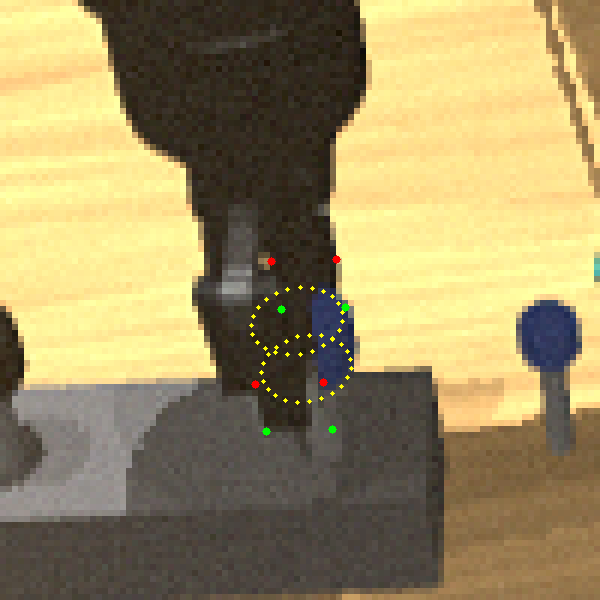

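The scene crop shows the jaws straddling the blue head, whose visible right edge is at scene (224,207). It agrees with the model overlay to a few mm. I'll grip, lift and measure again.

```bash
python3 - <<'E'
from h import *
ctrl.movel([.584,-.159,.258],v=.05)
ctrl.set_gripper(0.02,f_grip=40)
print(ctrl.read_width(),ctrl.read_contact_force())
ctrl.movel([.584,-.159,.375],v=.1)
print(ctrl.read_width(),ctrl.read_contact_force(),ctrl.read_clock())
ctrl.movep([.588,.149,.385],[180,0,-9])
print(ctrl.read_clock(),ctrl.read_tcp_pos(),ctrl.read_contact_force())
o=[]
for n in("scene","top"):
    d=optics.get_image(n)
    print(n,[(np.round(r["xyz"],4).tolist(),round(r["p"],2)) for r in optics.spot_point(n,"post")],[(np.round(r["xyz"],4).tolist(),round(r["p"],2)) for r in optics.spot_point(n,"bore_mouth")])
    x,y=proj(d,[.588,.149,.14])[0].astype(int); im=np.clip(d["pixels"][y-60:y+60,x-60:x+60].astype(float)*1.7,0,255).astype(np.uint8)
    print(n,x,y); o.append(cv2.resize(im,(400,400),interpolation=3))
cv2.imwrite("pics/hover2.png",np.hstack(o)[:,:,::-1])
E
```

```text
0.0286031786693194 [0.62596651 0.57340679 1.2568925 ]
0.029008558424743834 [ 0.20331518 -0.02743088 -1.85969847] 7.8917
9.0667 [0.58819217 0.14808376 0.38498544] [-0.39490912 -0.63024293 -1.01451114]
scene [([0.5857, 0.151, 0.1424], 0.73), ([0.5654, -0.0776, -0.0007], 0.45)] [([0.5914, 0.1532, 0.093], 0.75), ([0.4591, 0.001, 0.0976], 0.67)]
scene 364 174
top [([0.5619, -0.0735, -0.0017], 0.44)] [([0.5905, 0.147, 0.094], 0.74), ([0.4583, 0.0027, 0.0953], 0.64)]
top 276 192
```

View pics/hover2.png

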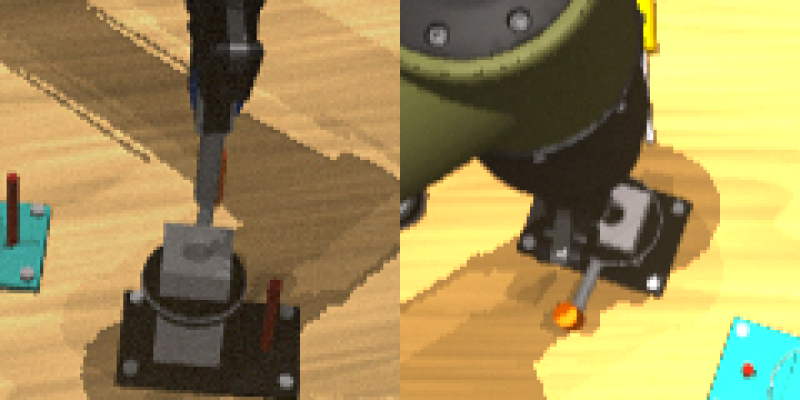

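```bash
cat >> h.py <<'E'
def overlay(d,c,ztip,name,x0,y0,w=80,s=7,mouth=None):
    im=np.clip(d["pixels"][y0:y0+w,x0:x0+w].astype(float)*1.7,0,255).astype(np.uint8)
    im=cv2.resize(im,(w*s,w*s),interpolation=cv2.INTER_NEAREST)
    P=lambda p: tuple(((proj(d,p)[0]-[x0,y0]+.5)*s).astype(int))
    for r,z,col in((.004,0,(255,0,0)),(.007,.005,(0,255,0)),(.007,.08,(0,255,0)),(.015,.08,(255,255,0)),(.015,.104,(255,255,0))):
        for a in np.linspace(0,6.28,30): cv2.circle(im,P([c[0]+r*np.cos(a),c[1]+r*np.sin(a),ztip+z]),1,col,-1)
    for a in np.linspace(0,6.28,30):
        m=mouth if mouth is not None else c
        cv2.circle(im,P([m[0]+.00825*np.cos(a),m[1]+.00825*np.sin(a),.095]),1,(255,0,255),-1)
    cv2.imwrite(name,im[:,:,::-1])
E
python3 - <<'E'
from h import *
d=optics.get_image("scene"); overlay(d,[.5882,.1481],.137,"pics/ov2.png",325,125,w=80,mouth=[.5853,.1498])
E
```

```text
(no output)
```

View pics/ov2.png

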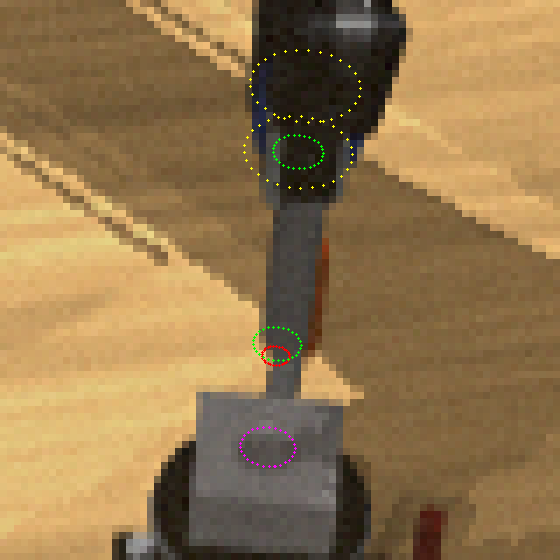

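```bash
python3 - <<'E'
from h import *
ctrl.movel([.588,.1465,.358],v=.1)
print(ctrl.read_tcp_pos(),ctrl.read_contact_force())
d=optics.get_image("scene")
acc=np.mean([optics.get_image("scene")["pixels"].astype(float) for _ in range(4)],0)
x0,y0,w=335,160,50
im=cv2.resize(np.clip(acc[y0:y0+w,x0:x0+w]*2.2,0,255).astype(np.uint8),(600,600),interpolation=3)
for z,col in((.095,(255,0,255)),):
  for a in np.linspace(0,6.28,40):
    p=(proj(d,[.5853+.00825*np.cos(a),.1498+.00825*np.sin(a),z])[0]-[x0,y0]+.5)*12; cv2.circle(im,tuple(p.astype(int)),1,col,-1)
cv2.imwrite("pics/low3.png",im[:,:,::-1])
E
```

```text
[0.58796951 0.14638818 0.35751393] [ 1.27494508  0.87830691 -0.71164673]
```

View pics/low3.png

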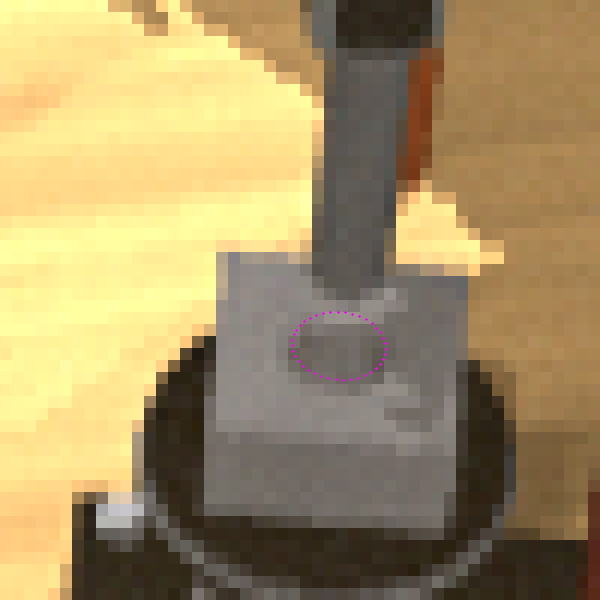

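```bash
python3 - <<'E'
from h import *
d=optics.get_image("scene")
for z in(.1095,.105,.095): print(z,proj(d,[.588,.1464,z])[0],ray(d,(363.2,183.8),z)[:2])
print(ray(d,(340/12+335-.5,349/12+160-.5),.095))
E
```

```text
0.1095 [362.063324   184.70920362] [0.58590475 0.14943328]
0.105 [361.90237046 186.19718129] [0.58177007 0.15091734]
0.095 [361.54817672 189.47161929] [0.57258191 0.15421523]
[0.58602669 0.1497477  0.095     ]
```

```bash
python3 - <<'E'
from h import *
f0=np.array(ctrl.read_contact_force()); z=.3575
while z>.296:
    z-=.003 if z>.312 or z<.0 else .0015
    ctrl.movel([.588,.1465,z],v=.06)
    f=np.array(ctrl.read_contact_force())-f0
    print(round(z,4),f.round(1))
    if np.abs(f[2])>3.5 or np.hypot(*f[:2])>6: break
print(ctrl.read_clock(),ctrl.read_moment(),ctrl.read_tcp_pos())
E
```

```text
0.3545 [-0.3 -0.8 -0.7]
0.3515 [-0.9 -1.   0.8]
0.3485 [-0.9 -0.4 -0.1]
0.3455 [-0.5  0.1 -1.3]
0.3425 [-1.3 -0.4  0. ]
0.3395 [-0.1 -0.3  0. ]
0.3365 [-0.5 -1.1  0.2]
0.3335 [-1.3 -0.8 -0.3]
0.3305 [ 0.2 -0.  -0.4]
0.3275 [-0.4 -1.6  0.2]
0.3245 [ 0.1 -1.1 -0.3]
0.3215 [0.5 0.2 0. ]
0.3185 [-0.5  0.2  0.2]
0.3155 [-0.4 -0.2  0.7]
0.3125 [-0.7 -0.6 -0.5]
0.3095 [ 0.5  0.3 -0.7]
0.308 [-0.   0.6  0.2]
0.3065 [-0.3  0.7 -0.6]
0.305 [-0.4 -1.1 -0.1]
0.3035 [-2.7 -0.6  6.1]
15.1417 [ 0.02065424  0.66145167 -0.04369603] [0.58804249 0.14650191 0.30439756]
```

The post entered the bore freely and met the slug about 39 mm down, as expected. Now I let go and look.

```bash
python3 - <<'E'
from h import *
ctrl.set_gripper(.06)
print(ctrl.read_contact_force())
ctrl.movel([.588,.1465,.42],v=.12)
ctrl.set_gripper(0.0)
ctrl.movep([.50,.05,.42],[180,0,-9])
print(ctrl.read_clock())
o=[]
for n in("scene","top"):
    d=optics.get_image(n)
    for t in("post_top","post","bore_mouth"): print(n,t,[(np.round(r["xyz"],4).tolist(),round(r["p"],2)) for r in optics.spot_point(n,t)])
    c,a,_=blobnear(bluemask(d),proj(d,[.588,.148,.148])[0]); print("blue",c,a,fitcyl(d,c,.136,.16,.015,[.588,.148]))
    x,y=proj(d,[.588,.149,.12])[0].astype(int); im=np.clip(d["pixels"][y-40:y+40,x-40:x+40].astype(float)*1.7,0,255).astype(np.uint8)
    o.append(cv2.resize(im,(400,400),interpolation=3))
cv2.imwrite("pics/rel4.png",np.hstack(o)[:,:,::-1])
E
```

```text
[ 0.11606289 -0.56465592  0.13766098]
17.8583
scene post_top [([0.5857, 0.1444, 0.1553], 0.61), ([0.5682, -0.0768, 0.071], 0.49)]
scene post [([0.5674, -0.0767, 0.0026], 0.75), ([0.588, 0.1494, 0.057], 0.65)]
scene bore_mouth [([0.4594, 0.003, 0.0983], 0.72), ([0.5915, 0.1525, 0.0929], 0.68)]
blue [365.23015873 167.42063492] 126 (array([0.57695645, 0.15311821]), 240.02191983163357)
top post_top [([0.567, -0.0712, 0.0707], 0.39)]
top post [([0.5601, -0.075, 0.0015], 0.56), ([0.6941, -0.1318, 0.0012], 0.26)]
top bore_mouth [([0.5702, -0.2658, 0.0076], 0.71), ([0.4579, 0.0039, 0.0969], 0.67)]
blue [319.31454602  39.97529339] 51808 (array([0.96134736, 0.05153288]), 178.76924514365965)
```

View pics/rel4.png

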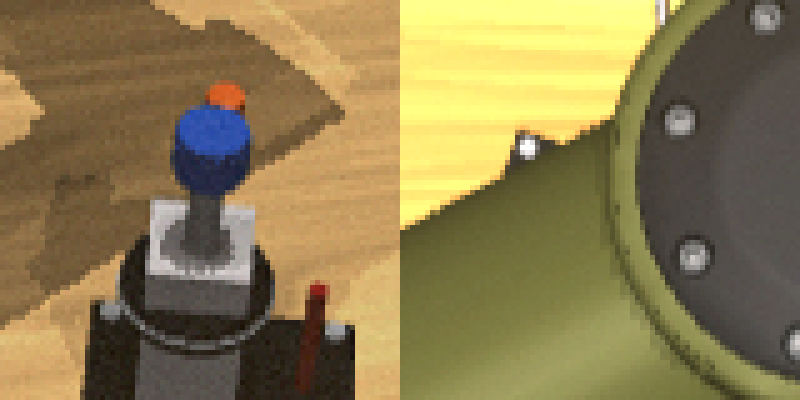

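The post stands upright in the bore (scene crop: blue head at (212,148), rod entering the bore at (208,245)). Next I press with closed fingers.

```bash
python3 - <<'E'
from h import *
ctrl.movep([.588,.1475,.36],[180,0,-9])
print("w",ctrl.read_width())
f0=np.array(ctrl.read_contact_force()); z=.339
ctrl.movel([.588,.1475,z],v=.1)
while z>.284:
    z-=.0025 if z>.3 else .001
    ctrl.movel([.588,.1475,z],v=.04)
    f=np.array(ctrl.read_contact_force())-f0
    print(round(z,4),round(ctrl.read_tcp_pos()[2],4),f.round(1))
    if f[2]>14 or np.hypot(*f[:2])>10: break
print(ctrl.read_clock())
E
```

```text
w -8.661843862990894e-05
0.3365 0.337 [-0.7  0.5 -0.6]
0.334 0.334 [-0.6 -0.7 -0.4]
0.3315 0.3324 [-0.5 -0.8  3.1]
0.329 0.33 [-0.1  0.1  3.4]
0.3265 0.3275 [-0.3 -0.1  4.8]
0.324 0.325 [-0.4 -0.3  5. ]
0.3215 0.3225 [-0.  -0.7  3.8]
0.319 0.32 [-0.7 -1.1  4.3]
0.3165 0.3175 [-0.5  0.4  4.3]
0.314 0.315 [-0.4  0.3  3.8]
0.3115 0.3125 [-0.2 -0.8  5.7]
0.309 0.31 [-0.8  0.2  4.1]
0.3065 0.3074 [-1.  -0.1  5.2]
0.304 0.305 [-0.3  0.7  3.4]
0.3015 0.3025 [0.1 0.7 4.5]
0.299 0.3 [-0.7  0.5  3.5]
0.298 0.2991 [-0.8 -0.6  4.2]
0.297 0.2982 [ 0.6 -0.4  5.4]
0.296 0.2972 [-0.2 -0.5  5.2]
0.295 0.2962 [-0.4  0.7  5.1]
0.294 0.2952 [-0.7 -0.6  4.6]
0.293 0.2942 [-0.1 -0.8  4.7]
0.292 0.2932 [-0.5 -1.   5.3]
0.291 0.2926 [-2.  -0.1  6.5]
0.29 0.2926 [-3.  -0.6  9.9]
0.289 0.2926 [-5.3  0.  13.5]
0.288 0.2925 [-7.9 -0.1 17.5]
26.0
```

The press stopped hard with the fingertips at about 0.119 m, which is the flush height. I back off, look, and locate the knob.

```bash
python3 - <<'E'
from h import *
ctrl.movel([.588,.1475,.36],v=.12)
ctrl.set_gripper(0.04)
ctrl.movep([.42,.10,.38],[180,0,-20])
print(ctrl.read_clock())
o=[]
for n in("scene","top"):
    d=optics.get_image(n)
    for t in("post_top","clamp_knob","stop_pin"): print(n,t,[(np.round(r["xyz"],4).tolist(),round(r["p"],2)) for r in optics.spot_point(n,t)])
    x,y=proj(d,[.56,.16,.10])[0].astype(int); im=np.clip(d["pixels"][y-40:y+40,x-40:x+40].astype(float)*1.7,0,255).astype(np.uint8)
    print(x,y);o.append(cv2.resize(im,(400,400),interpolation=3))
cv2.imwrite("pics/press5.png",np.hstack(o)[:,:,::-1])
E
```

```text
27.95
scene post_top [([0.5885, 0.1507, 0.119], 0.79), ([0.566, -0.078, 0.0689], 0.69)]
scene clamp_knob [([0.5134, 0.181, 0.1016], 0.91), ([0.3825, 0.0304, 0.1067], 0.61)]
scene stop_pin [([0.6049, 0.1977, 0.072], 0.91), ([0.4789, 0.0454, 0.0708], 0.69), ([0.5914, 0.1532, 0.0897], 0.42), ([0.5891, 0.1481, -0.0008], 0.24)]
364 177
top post_top [([0.5847, 0.1499, 0.1209], 0.68), ([0.5668, -0.0692, 0.072], 0.62)]
top clamp_knob [([0.3873, 0.0272, 0.1051], 0.91), ([0.5179, 0.1825, 0.1059], 0.55)]
top stop_pin [([0.4784, 0.0519, 0.072], 0.71), ([0.606, 0.2, 0.0696], 0.69)]
273 206
```

View pics/press5.png

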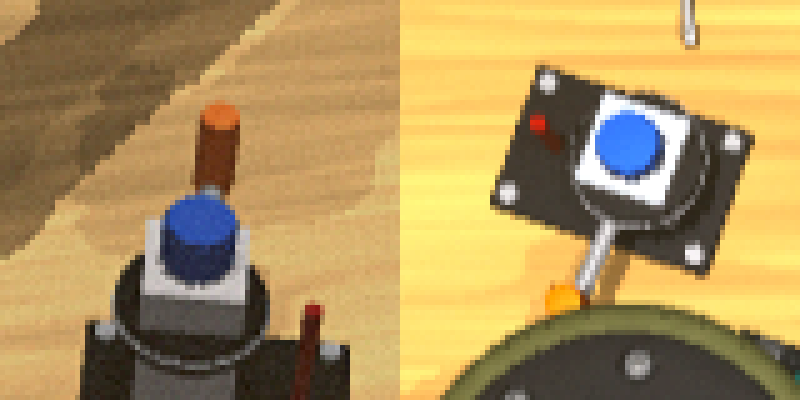

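The head sits flush on the block in both views (scene crop (200,235), top crop (628,145)). The knob is at scene crop (220,150) and is free to swing. I'll cage it between the jaws and swing it along the arc.

```bash
python3 - <<'E'
from h import *
B=np.array([.5875,.148]);R=.08
def pose(th,z):
    t=np.radians(th); return [*(B+R*np.array([np.cos(t),np.sin(t)])),z],[180,0,(th+90+180)%360-180]
print([ctrl.solve_ik(*pose(t,.245)) is not None for t in(155,120,80)])
p,o=pose(155.4,.36); ctrl.movep(p,o)
f0=np.array(ctrl.read_contact_force())
p,o=pose(155.4,.245); ctrl.movel(p,v=.1)
print(ctrl.read_contact_force()-f0)
ctrl.set_gripper(.022,f_grip=20)
print(ctrl.read_width(),ctrl.read_contact_force()-f0,ctrl.read_clock())
th=155.4
while th>76:
    th-=4 if th>92 else 1
    p,o=pose(th,.245); ctrl.movel(p,frame=o,v=.05)
    f=np.array(ctrl.read_contact_force())-f0
    print(round(th,1),f.round(1))
    if np.linalg.norm(f)>(12): break
print(ctrl.read_clock(),ctrl.read_tcp_pos())
o=[]
for n in("scene","top"):
    d=optics.get_image(n)
    x,y=proj(d,[.59,.17,.10])[0].astype(int); im=np.clip(d["pixels"][y-40:y+40,x-40:x+40].astype(float)*1.7,0,255).astype(np.uint8)
    o.append(cv2.resize(im,(400,400),interpolation=3))
cv2.imwrite("pics/swing6.png",np.hstack(o)[:,:,::-1])
E
```

```text
[True, True, True]
[-0.45721366 -0.23328018 -0.15582598]
0.021914982762957336 [-0.83526566  0.44465536 -1.16197746] 31.4333
151.4 [ 0.3  0.6 -0.4]
147.4 [-0.1  0.4  1.1]
143.4 [-0.4  0.7  0.1]
139.4 [-0.9  0.4 -0.5]
135.4 [ 0.1  0.7 -0.8]
131.4 [-0.5  0.4 -0.1]
127.4 [-1.   0.8  0.4]
123.4 [-0.9  0.6 -0.4]
119.4 [-0.1  0.2 -0.5]
115.4 [-0.5  0.7 -0.6]
111.4 [-0.2 -0.1 -0.2]
107.4 [ 0.5 -0.1 -0.4]
103.4 [-1.1  0.3  0.5]
99.4 [-0.5  0.1 -0.5]
95.4 [-0.2 -0.3 -1.2]
91.4 [-1.7  0.8 -0.7]
90.4 [-1.8 -0.2 -0.3]
89.4 [-2.   0.6  0.3]
88.4 [-1.3  0.3 -0.5]
87.4 [-0.6  2.1 -0.5]
86.4 [-1.1  1.6 -0.2]
85.4 [-1.5  0.5 -0.6]
84.4 [-1.2  1.   0. ]
83.4 [-1.6  1.3 -0.3]
82.4 [-1.5  0.2 -0.6]
81.4 [-1.7  0.7  0.7]
80.4 [-1.6  0.5  0. ]
79.4 [-1.3  0.6 -0.5]
78.4 [-7.6  1.5  1.6]
77.4 [-13.    2.    5.2]
39.0667 [0.60352503 0.22634518 0.24484676]
```

View pics/swing6.png

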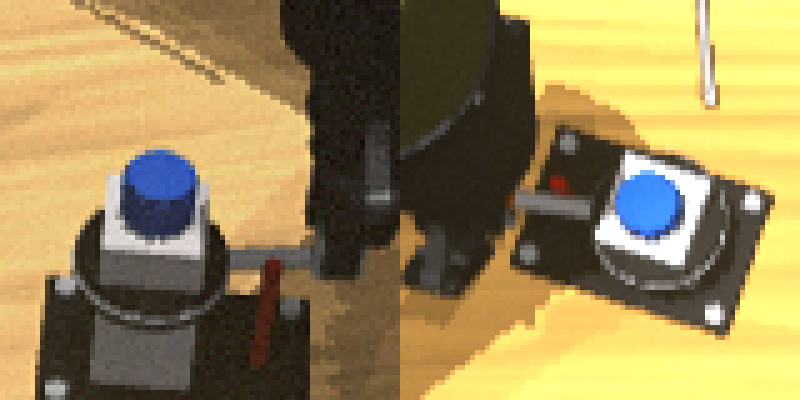

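The lever lies against the red pin (scene crop (270,262), top crop (560,190)), and 13 N confirmed the hard stop. I let go, retreat and check.

```bash
python3 - <<'E'
from h import *
ctrl.set_gripper(.045)
p=ctrl.read_tcp_pos(); ctrl.movel([p[0],p[1],.38],v=.12)
ctrl.movep([.40,-.12,.40],[180,0,171])
print(ctrl.read_clock(),ctrl.read_contact_force())
o=[]
for n in("scene","top"):
    d=optics.get_image(n)
    for t in("post_top","clamp_knob","stop_pin","spare","hub","barrel","driver"): print(n,t,[(np.round(r["xyz"],3).tolist(),round(r["p"],2)) for r in optics.spot_point(n,t)])
    x,y=proj(d,[.59,.17,.10])[0].astype(int); im=np.clip(d["pixels"][y-40:y+40,x-40:x+40].astype(float)*1.7,0,255).astype(np.uint8)
    o.append(cv2.resize(im,(400,400),interpolation=3)); cv2.imwrite(f"pics/{n}7.png",d["pixels"][:,:,::-1])
cv2.imwrite("pics/end7.png",np.hstack(o)[:,:,::-1])
E
```

```text
42.2833 [-0.38430744  0.32706311  0.08002903]
scene post_top [([0.587, 0.147, 0.117], 0.65), ([0.567, -0.076, 0.067], 0.54)]
scene clamp_knob [([0.386, 0.029, 0.108], 0.74), ([0.599, 0.23, 0.109], 0.65), ([0.588, 0.151, 0.002], 0.38)]
scene stop_pin [([0.605, 0.197, 0.075], 0.84), ([0.48, 0.049, 0.071], 0.61)]
scene spare [([0.571, -0.263, 0.007], 0.77), ([0.605, 0.2, 0.073], 0.34)]
scene hub [([0.705, -0.13, 0.002], 0.8)]
scene barrel [([0.61, 0.332, 0.004], 0.97)]
scene driver [([0.735, 0.134, -0.002], 0.79), ([0.59, 0.149, 0.003], 0.59)]
top post_top [([0.589, 0.148, 0.118], 0.62), ([0.565, -0.073, 0.072], 0.55)]
top clamp_knob [([0.602, 0.228, 0.104], 0.76), ([0.386, 0.031, 0.105], 0.68)]
top stop_pin [([0.475, 0.052, 0.075], 0.8), ([0.605, 0.198, 0.069], 0.6)]
top spare [([0.568, -0.265, 0.008], 0.76), ([0.734, 0.137, 0.003], 0.64)]
top hub [([0.697, -0.13, 0.003], 0.76), ([0.604, 0.229, 0.106], 0.59)]
top barrel []
top driver [([0.732, 0.138, 0.004], 0.83)]
```

View pics/end7.png

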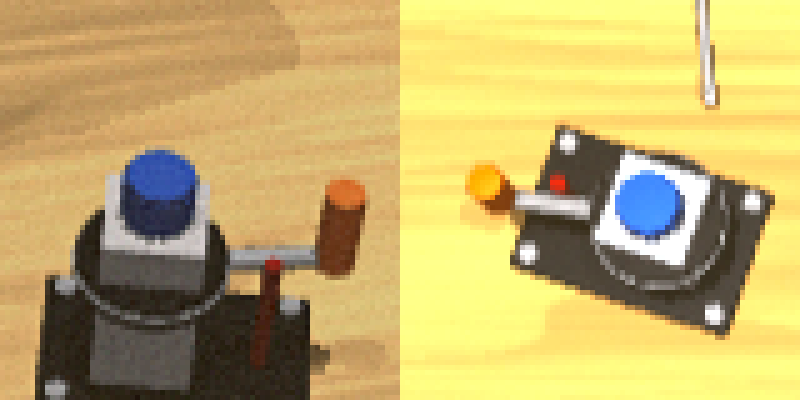

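View pics/scene7.png

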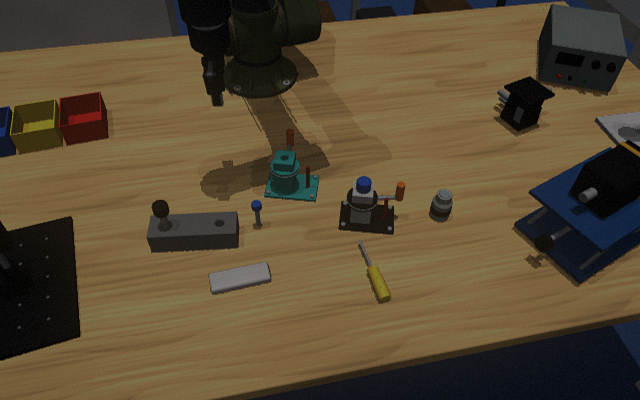

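The end state is as wanted: the head is flush (scene (363,188)), the lever lies at the pin (scene (400,190)), and the bystanders have not moved. I hand the job in.

```bash
python3 -c "
from station import ctrl
print(ctrl.close_job(), ctrl.read_clock())"
```

```text
the job is handed in; nothing more can be done
the job is handed in; nothing more can be done
```

The job is done and handed in at about 42 s on the robot's clock. The larger blue-headed post went from the rack into the aluminium holder's bore. I let it go standing on the slug about 39 mm down, and it stood unaided. I then pressed it home with closed fingers and swung the orange-knobbed lever to its red pin.

**Post:** The press met a hard stop (17.5 N) with the fingertips at about 119.6 mm; flush is 119 mm. The networks put the head's top at 117 to 118 mm, and both cameras show it flush on the block.

**Lever:** It met a hard stop at 13 N. With the jaws withdrawn, it lies about 10° from the pin's direction, against an expected 9.8°.

**Bystanders:** The spare, hub, driver, small blue post and turquoise look-alike are where they were, to within the networks' few-mm scatter. The top camera's network missed the barrel in the last check, but the scene camera found it unmoved.

**Disagreement:** The two cameras differed by 3 to 4 mm on the bore's position. I settled that by aligning the held post with the bore in a single camera view before lowering it, and it went in with no side load.

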